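# Set the chocolate shaver to seven and load the dark block

## Task

First set the chocolate shaver: turn its scale collar until the red tab has clicked in at number 7. Only then take the dark chocolate block from the stand, push the sprung flap open with it and lower it upright down the feed chute until it stands on the cutter, without dropping it, and let go. Leave the other two blocks, the bottle, the jar and the tub where they are.

Things in the scene. Friction and masses are not known exactly. Their poses are not given: they have to be found in the camera images.
- shaver: Chocolate shaver, a fixed machine on one side of the table, yaw within 0.4. Origin: centre of its underside, on the collar's and chute's axis; -x its front. Round white body 236 mm across, 95 mm high; motor housing 86 mm wide, 102 mm high, out to 178 mm along +x. Its flat top carries the numbers 1 to 9, 30 degrees apart counter-clockwise from above: 1 at 60 degrees from +x, 5 at -x, 7 at 240.
- mouth (a point): Centre of the open top of the shaver's feed chute, 185 mm above the table on the machine's axis; axes are the machine's. The chute is an upright steel shaft, inside 88 mm along x and 48 mm along y, walls 4 mm, 90 mm deep down to the cutter plate, which is 95 mm above the table. Nothing on the machine is higher than its rim.
- collar (a joint): Angle of the black scale collar round the chute, rad, counter-clockwise from above: 0 at number 1, 0.5236 more per number (7 is 3.1416), 4.189 at 9. Starts between 1 and 5. A detent draws it into the nearest number; pushing it out of one takes up to about 4 N at a tab, and just past half-way it snaps on to the next. The ring is 73 mm in radius, 102 to 126 mm above the table.
- tab_red (a point): Centre of the red upright thumb tab on the collar, the pointer: it stands at the number set. 83 mm from the axis, 135 mm above the table. The tab is 30 mm radially (68 to 98 mm from the axis), 14 mm thick in the turning direction, and its top is 165 mm above the table. x points outward from the axis. A sideways push on it turns the collar.
- tab_b (a point): Centre of the first grey tab on the collar, same size, 120 degrees counter-clockwise (from above) of the red one. Axes as for the red tab: x points along the red tab.
- tab_c (a point): Centre of the second grey tab on the collar, same size, 240 degrees counter-clockwise of the red one. Axes as for the red tab.
- flap (a joint): Angle of the orange sprung flap over the chute's mouth, rad: 0 shut (level, its top 2 mm below the rim), 1.53 open. Hinged along x at the chute's -y wall, it swings down into the chute; its spring needs about 1 N at the free (+y) edge to start, 2 N fully open. Open, it hangs at the -y wall and leaves 44 mm for a block, which then stands about 2 mm to +y, the flap resting on its side.
- stand: Steel stand for the three blocks, fixed, 254 mm (x) by 46 mm (y), 30 mm high, origin at the centre of its underside. Three cells in a row along x, 83 mm apart, floor 4 mm thick: the blocks stand in them with their 70 mm along the row and stick out 94 mm. Stands on the side of the table that the shaver does not, yaw within 0.4.
- dark_mid (a point): Centre of the dark brown chocolate block, 70 mm (x) by 30 mm (y) by 120 mm tall (z), 0.25 to 0.42 kg, standing on end in one of the three cells of the stand. Pinch it across its 30 mm, at the top. Loaded, it sticks out of the chute by 30 mm.
- milk_mid (a point): Centre of the mid-brown block, same size, to be left in the stand.
- ivory_mid (a point): Centre of the cream-white block, same size, to be left in the stand.
- syrup: Tall amber bottle, 68 mm across, 215 mm high, loose, to be left alone. Origin at the centre of its underside.
- sprinkles: Orange jar with a white cap, 58 mm across, 85 mm high, loose, to be left alone. Origin at the centre of its underside.
- tub: White lidded tub with a brown band, 92 x 112 mm, 90 mm high, loose, to be left alone. Origin at the centre of its underside.

How it is judged (in metres and radians):
On the way, in this order (a step that is already met when the one before it is completed fails the run):
1. the red tab is clicked in at number 7 while the dark block is not yet over the chute (value of joint collar between 3.02 and 3.26 rad and horizontal distance between dark_mid and mouth above 0.06 m), for 0.3 s.
2. the dark block stands in the chute on the cutter (z of dark_mid in the frame of mouth between -0.037 and -0.024 m and horizontal distance between dark_mid and mouth below 0.02 m and angle between dark_mid's own z axis and vertical below 0.2 rad), for 0.2 s.
At the end, for the whole second after the job is handed in: The red tab is clicked in at number 7 (within 0.12 rad) and the dark block stands in the feed chute on the cutter plate (its centre within 20 mm of the chute's axis and 24 to 37 mm below the rim, leaning under 0.2 rad), released and at rest (all of step 2 and value of joint collar between 3.02 and 3.26 rad and linear speed of dark below 0.02 m/s); the robot touches nothing.
It fails at once if the dark block is dropped down the chute (falls faster than 0.8 m/s there) (horizontal distance between dark_mid and mouth below 0.03 m and linear speed of dark above 0.8 m/s).
It fails at once if another block is pulled out, shifted by more than 30 mm or tipped (distance of any of milk_mid, ivory_mid from where it was at the start of the episode above 0.03 m).
It fails at once if the bottle, jar or tub is shifted by more than 30 mm or tipped (distance of any of syrup, sprinkles, tub from where it was at the start of the episode above 0.03 m or angle between any of syrup, sprinkles's own z axis and vertical above 0.4 rad).
It also fails if it takes over 72 s, if anything falls off the work surface, if the arm or the gripper's body presses on something with over 40 N, if the wrist force passes 120 N, or if a joint passes its speed limit or range.

## Robot

A 7-joint arm with a two-finger parallel gripper is mounted at the origin on the work surface. World frame = base frame: x ahead of the robot, y to its left, z up, the work surface at z = 0. Lengths are in mm, angles in rad, forces in N, time in s.
With the tool pointing down it reaches from about 425 to 950 mm from the base axis. Payload 4.7 kg.
Tool frame: the origin (TCP) lies on the centre line of the jaws, within the pads' length; the fingertips stand 25 mm ahead of it and the grasp point (between the pads) lies 6 mm ahead of it; z points along the fingers, y is the line along which they close (so a half turn about z gives the same grasp; the last joint's range is limited). The gripper opens to 87 mm and grips with 3 to 60 N. Pads are 19 mm wide; open, the fingers measure 117 mm over their backs; the gripper's body (75 mm by 190 mm) begins 51 mm behind the grasp point.
Start: joints at [-1.304, 0.469, -0.049, 1.532, 0.024, 1.141, -0.082], TCP at [196.725, 645.714, 247.573] pointing down, gripper open.
Joint ranges: [-2.59, 2.59], [-0.33, 1.99], [-1.39, 1.29], [0.1, 2.45], [-1.04, 4.18], [0.21, 1.99], [-2.66, 2.66]. Speed limits (rad/s): [2.57, 2.57, 3.14, 3.14, 3.14, 3.14, 3.14].

## Interface

Orientations are given as a unit quaternion [w, x, y, z].
In Python, from cell import arm, vision gives the robot as it stands. The module is installed in compiled form; this text tells all that it offers.
- The arm moves only by the shell command python3 -m crank 'ROWS' [FORCE]. ROWS is JSON, a list of rows, each a list of 7 numbers: the turn, a rotation vector about the tool's x, y, z in degrees, then the shift along the tool's x, y, z in mm, then the finger opening in mm, from 0 to 87. A call has 1 to 10 rows; each row is the pose to reach, as a shift and turn from the pose commanded when the call began, along the tool's axes at that moment; what a row does not reach only later rows make up. A row lasts 1/10 s, in which the tool goes at most 50 mm and 8.59 degrees, less where a joint would pass 70% of its speed; a pose out of reach is approached as far as the arm can. A call with a gripper value outside its range is refused whole. The fingers move at their own pace and stop on an object; FORCE is the grip in N (left out, the last holds). Time passes only in rows, so rows that repeat a pose let the fingers close. It gives the time, the measured TCP pose, the force, the opening and the grip force at its end, in the units of the state.
- arm.get_state(): the state, without advancing time (a new reading comes with each control period).
- vision.grab_frame(name): name is "scene" or "top" or "wrist"; returns a dict with "color" (420x560x3 uint8, red, green, blue), "depth" (420x560 float32, mm along the optical axis (not along the pixel's ray), 0 where there is no reading), "vertical_fov" (degrees; the focal length in pixels is half the picture's height over the tangent of half this angle, whatever the lens; pixels are square), "cx", "cy" (the principal point, pixels), "world_from_camera" (4x4, takes a point from camera to world coordinates); the wrist camera has in their place "T_tool_cam" (4x4, takes a point from camera to tool coordinates, whose origin is the TCP and whose axes are the flange's). Camera axes: x right, y up, looking along -z (the intrinsics and any distortion apply to the point x, -y, -z); pixel columns grow to the right and rows downward; lengths in mm; the calibration is good to about 2 mm. A picture is of the moment at which its call begins: read the wrist's pose just before it.
- arm.job_done(): hands the job in; it is judged then, once.
The state is a dict: "clock": time; "joint_pos": joint angles; "dq": joint speeds; "joint_efforts": joint torques, N m; "position": TCP position; "tool_rot": TCP orientation; "contact_force": force on the tool from outside, world axes, zero at the start; "ft_torque": the same for the moment, N m; "finger_gap": finger opening in mm; "gripper_force": force on a finger pad.
Only numpy, scipy, OpenCV 4.12 (cv2) and the standard library are available. Lean on these libraries where they do the work, as an engineer would, in place of code of your own. Each camera call takes 0.05 s, during which the arm holds its last target. There are 200 camera calls.

## Working session

There is one attempt and no reset: what is moved stays moved. The work goes in short steps, Python scripts to look and compute and a shell command to move; the robot and the scene stay as the last step left them, time stands still between calls to the robot, and variables do not carry over. Pictures are saved under pics/ and viewed, at most 10 in all, crops included, and the job is handed in when it is done.

```bash
mkdir -p pics
cat > h.py <<'E'
import numpy as np, cv2
from cell import arm, vision
from scipy.spatial.transform import Rotation as R
def pose():
    s=arm.get_state(); q=s["tool_rot"]; T=np.eye(4)
    T[:3,:3]=R.from_quat([q[1],q[2],q[3],q[0]]).as_matrix(); T[:3,3]=s["position"]; return T
def cloud(n):
    T=pose(); f=vision.grab_frame(n); d=f["depth"].astype(float); h,w=d.shape
    F=h/2/np.tan(np.radians(f["vertical_fov"])/2)
    v,u=np.mgrid[:h,:w]
    P=np.stack([(u-f["cx"])/F*d,-(v-f["cy"])/F*d,-d,np.ones_like(d)],-1)
    M=f["world_from_camera"] if "world_from_camera" in f else T@f["T_tool_cam"]
    W=(P@np.array(M).T)[...,:3]; W[d==0]=np.nan
    return f,W
def save(f,name,crop=None,k=1):
    c=f["color"][...,::-1]
    if crop: c=c[crop[1]:crop[3],crop[0]:crop[2]]
    cv2.imwrite("pics/"+name,cv2.resize(c,None,fx=k,fy=k,interpolation=cv2.INTER_CUBIC))
E
python3 - <<'E'
from h import *
for n in("top","scene"):
    f,W=cloud(n); np.savez(n,W=W,c=f["color"]); save(f,n+".png"); print({k:(v if k not in("color","depth") else 0) for k,v in f.items()})
print(arm.get_state())
E
```

```text
{'color': 0, 'depth': 0, 'vertical_fov': 54.21270648415778, 'cx': 283.2411715618468, 'cy': 210.8642640909328, 'world_from_camera': array([[-1.07416887e-02,  9.85433928e-01, -1.69719149e-01,
         4.20800314e+02],
       [-9.99942118e-01, -1.04815486e-02,  2.42867859e-03,
        -1.63102340e+01],
       [ 6.14382764e-04,  1.69735414e-01,  9.85489478e-01,
         9.61841791e+02],
       [ 0.00000000e+00,  0.00000000e+00,  0.00000000e+00,
         1.00000000e+00]])}
{'color': 0, 'depth': 0, 'vertical_fov': 53.62173349217749, 'cx': 273.9129800597594, 'cy': 204.62618224216786, 'world_from_camera': array([[ 5.07129862e-01, -6.94725441e-01,  5.10074371e-01,
         1.06112447e+03],
       [ 8.61869593e-01,  4.08555774e-01, -3.00437987e-01,
        -2.74430766e+02],
       [ 3.28083502e-04,  5.91978666e-01,  8.05953566e-01,
         9.16038039e+02],
       [ 0.00000000e+00,  0.00000000e+00,  0.00000000e+00,
         1.00000000e+00]])}
{'clock': 0.1, 'joint_pos': array([-1.30389687,  0.46940137, -0.04863001,  1.53352149,  0.02409049,
        1.14099164, -0.08228605]), 'dq': array([-3.84888823e-04, -1.22160577e-03,  3.79734187e-04,  1.66941406e-05,
        8.43198460e-05, -1.42496433e-03, -7.21281718e-04]), 'joint_efforts': array([ 7.37543960e-04, -5.09174287e+01, -8.11228529e-02, -2.36828667e+01,
       -6.14443305e-02,  3.44428886e-02,  6.50050697e-05]), 'position': array([196.59080497, 645.24704958, 246.59950238]), 'tool_rot': array([-1.11393367e-04,  1.47326882e-01,  9.89087476e-01, -8.61268050e-04]), 'contact_force': array([ 0.54249275,  0.12773412, -0.04778239]), 'ft_torque': array([ 0.01287996,  0.03132075, -0.02803219]), 'gripper_force': 0.0, 'finger_gap': 86.6661433453607}
```

View pics/top.png

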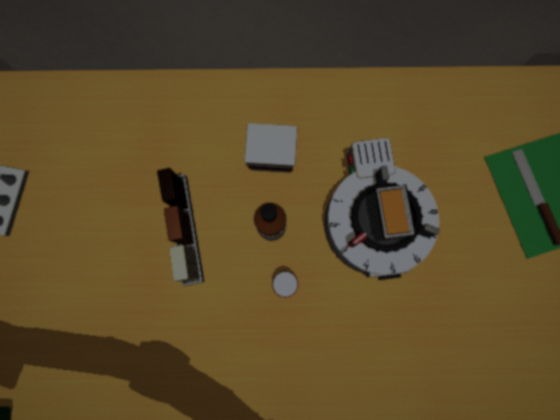

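View pics/scene.png

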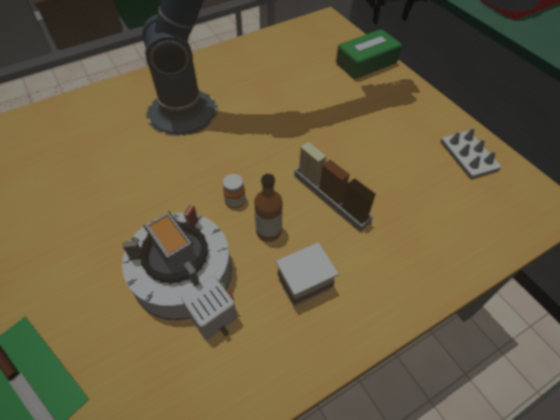

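Top view: the shaver is at (383,220) with its housing towards +x world (372,157). The red tab is at (358,238), the flap at (396,212), and the grey tabs near (384,172) and (430,230). In the stand, dark is at (170,187), milk at (175,224) and ivory at (180,263). The bottle is at (270,220), the jar at (285,284) and the tub at (272,147).

Run:
```python
from h import *
z=np.load("top.npz"); W=z["W"]; c=z["c"]; hsv=cv2.cvtColor(c,cv2.COLOR_RGB2HSV).astype(int)
v,u=np.mgrid[:420,:560]
box=lambda a,b,x,y:(u>a)&(u<b)&(v>x)&(v<y)
Z=W[...,2]
def rect(m,n):
    P=W[m][:,:2].astype(np.float32); r=cv2.minAreaRect(P); print(n,m.sum(),np.round(W[m].mean(0),1),np.round(r[0],1),np.round(r[1],1),round(r[2],1))
body=box(300,450,150,290)&(abs(Z-95)<5)
# body rim circle by hull
P=W[box(318,450,175,290)&(abs(Z-95)<5)][:,:2].astype(np.float32); print("body",cv2.minEnclosingCircle(P))
rect(box(360,430,170,250)&(Z>176)&(Z<192),"chute top")
rect(box(360,430,170,250)&(Z>176)&(Z<192)&(hsv[...,1]>150)&(hsv[...,0]<20),"flap")
rect(box(340,380,140,180)&(Z>95)&(Z<110),"housing")
for n,b in dict(red=(340,372,225,255),b=(372,392,160,185),c=(420,445,218,240)).items():
    rect(box(*b)&(Z>155)&(Z<172),n)
for n,b in dict(dark=(155,185,165,207),milk=(155,187,203,246),ivory=(160,190,244,285)).items():
    m=box(*b)&(Z>114)&(Z<134); rect(m,n)
rect(box(150,210,160,300)&(Z>20)&(Z<38),"stand"); rect(box(150,200,160,300)&(Z>114)&(Z<134),"blocks")
rect(box(245,300,195,245)&(Z>30),"syrup");rect(box(265,305,265,305)&(Z>70),"jar");rect(box(235,310,115,180)&(Z>80),"tub")
```

```text
body ((552.9862060546875, -233.3676300048828), 118.88518524169922)
chute top 1615 [ 552.8 -232.6  184.3] [ 553.1 -232.7] [100.   63.6] 6.7
flap 877 [ 552.  -231.   183.9] [ 552.5 -231.3] [82.9 41.1] 6.9
housing 963 [ 681.8 -199.   101.7] [ 680. -192.] [72.1 89. ] 86.0
red 114 [ 502.6 -165.3  164.8] [ 502.9 -165.6] [14.  29.9] 35.6
b 115 [ 634.  -221.6  164.1] [ 635.2 -222.5] [30.1 13.9] 8.3
c 127 [ 519.6 -307.3  164. ] [ 520.1 -308.3] [29.3 13.9] 67.7
dark 506 [624.  225.3 123.6] [617.7 225.2] [87.4 30.8] 11.8
milk 518 [542.1 208.4 123.7] [535.8 208.6] [85.1 31.2] 11.4
ivory 538 [461.3 194.6 123.8] [461.9 195.8] [69.9 31. ] 10.2
stand 522 [534.4 193.3  29. ] [544.2 210.2] [253.7  45.8] 10.6
blocks 1546 [540.8 209.2 123.7] [544.3 210.6] [237.4  32.5] 10.7
syrup 984 [540.9   7.6 153.3] [548.7   8.8] [66.1 66.3] 1.9
jar 465 [416.7 -20.5  85.3] [416.7 -20.5] [48.8 48.9] 44.3
tub 2001 [722.5   7.5  90.3] [724.2   7.7] [112.   93.3] 85.7
```

```bash
cat >> h.py <<'E'
def rows(*tg):
    "targets (x,y,z,azimuth of tool y in deg), tool down -> rows from now"
    T=pose()
    for x,y,z,a in tg:
        a=np.radians(a); G=np.array([[np.sin(a),np.cos(a),0],[-np.cos(a),np.sin(a),0],[0,0,-1]])
        r=R.from_matrix(T[:3,:3].T@G).as_rotvec(degrees=True); p=T[:3,:3].T@(np.array([x,y,z])-T[:3,3])
        print(np.round(r,1).tolist(),np.round(p,1).tolist())
def now():
    s=arm.get_state(); T=pose(); print(round(s["clock"],2),np.round(T[:3,3],1),"az",round(np.degrees(np.arctan2(T[1,1],T[0,1])),1),"tilt",np.round(T[:2,2],3),"F",np.round(s["contact_force"],1),"gap",round(s["finger_gap"],1),round(s["gripper_force"],1),"q",np.round(s["joint_pos"],2))
E
python3 -c "
from h import *
rows((430,420,300,1),(520,90,300,-71))"
```

```text
Traceback (most recent call last):
  File "h.py", line 24, in rows
    r=R.from_matrix(T[:3,:3].T@G).as_rotvec(degrees=True); p=T[:3,:3].T@(np.array([x,y,z])-T[:3,3])
      ~~~~~~~~~~~~~^^^^^^^^^^^^^^
  File "scipy/spatial/transform/_rotation.pyx", line 1143, in scipy.spatial.transform._rotation.Rotation.from_matrix
ValueError: Non-positive determinant (left-handed or null coordinate frame) in rotation matrix 0: [[-3.08088942e-01 -9.51357558e-01  3.34203039e-05]
 [-9.51356106e-01  3.08088533e-01  1.73656136e-03]
 [ 1.66238719e-03 -5.03220741e-04  9.99998492e-01]].
```

```bash
sed -i 's/\[np.sin(a),np.cos(a),0\],\[-np.cos(a),np.sin(a),0\]/[-np.sin(a),np.cos(a),0],[np.cos(a),np.sin(a),0]/' h.py
python3 -c "
from h import *
rows((430,420,300,1),(520,90,300,-71))"
```

```text
[-0.1, 0.1, 72.1] [-288.9, -147.5, -53.1]
[-0.0, 0.1, 144.1] [-471.2, -437.0, -52.6]
```

```bash
python3 -m crank '[[0,0,72,-289,-147,-53,60],[0,0,72,-289,-147,-53,60],[0,0,72,-289,-147,-53,60],[0,0,72,-289,-147,-53,60],[0,0,72,-289,-147,-53,60],[0,0,72,-289,-147,-53,60],[0,0,72,-289,-147,-53,22],[0,0,72,-289,-147,-53,22],[0,0,72,-289,-147,-53,22],[0,0,72,-289,-147,-53,22]]'; python3 -c "
from h import *
now();rows((520,90,300,-71))"
```

```text
clock: 1.1
position: [430.2, 420.5, 300.1]
tool_rot: [-0.0, 0.701, 0.713, -0.0]
contact_force: [-0.0, 0.2, 0.2]
finger_gap: 35.9
gripper_force: 0.0
1.1 [430.2 420.5 300.1] az 1.0 tilt [-0.001 -0.001] F [-0.   0.2  0.2] gap 35.9 0.0 q [-1.07  0.31  0.29  1.66 -0.1   1.18 -0.74]
[-0.0, 0.0, 72.0] [-332.1, 83.7, 0.3]
```

```bash
python3 -m crank '[[0,0,72,-332,84,0,22],[0,0,72,-332,84,0,22],[0,0,72,-332,84,0,22],[0,0,72,-332,84,0,22],[0,0,72,-332,84,0,22],[0,0,72,-332,84,0,22],[0,0,72,-332,84,0,22],[0,0,72,-332,84,0,22],[0,0,72,-332,84,0,22],[0,0,72,-332,84,0,22]]'; python3 -c "
from h import *
now();rows((502.5,-166,280,-143.3))"
```

```text
clock: 2.1
position: [520.2, 90.4, 300.3]
tool_rot: [-0.0, 0.986, 0.166, -0.0]
contact_force: [0.2, -0.3, -0.1]
finger_gap: 22.1
gripper_force: 0.0
2.1 [520.2  90.4 300.3] az -70.9 tilt [-0.001 -0.   ] F [ 0.2 -0.3 -0.1] gap 22.1 0.0 q [-0.81  0.2   0.66  1.84 -0.13  1.15 -1.34]
[0.0, 0.0, 72.4] [-100.7, 236.5, 20.3]
```

```bash
python3 -m crank '[[0,0,72,-101,236,10,26],[0,0,72,-101,236,20,26],[0,0,72,-101,236,20,26],[0,0,72,-101,236,20,26],[0,0,72,-101,236,20,26],[0,0,72,-101,236,20,26],[0,0,72,-101,236,20,26],[0,0,72,-101,236,20,26],[0,0,72,-101,236,20,26],[0,0,72,-101,236,20,26]]'
python3 - <<'E'
from h import *
now()
f,W=cloud("wrist"); save(f,"w1.png"); np.savez("w1",W=W,c=f["color"])
rows((502.5,-166,160,-143.3))
E
```

```text
clock: 3.1
position: [502.1, -164.9, 280.2]
tool_rot: [0.0, 0.896, -0.444, -0.0]
contact_force: [0.3, 0.1, -0.1]
finger_gap: 26.1
gripper_force: 0.0
3.1 [ 502.1 -164.9  280.2] az -142.7 tilt [-0.001 -0.   ] F [ 0.3  0.1 -0.1] gap 26.1 0.0 q [-0.58  0.29  1.02  1.88 -0.27  1.12 -1.95]
[0.0, 0.0, 0.6] [1.2, 0.3, 120.3]
```

View pics/w1.png

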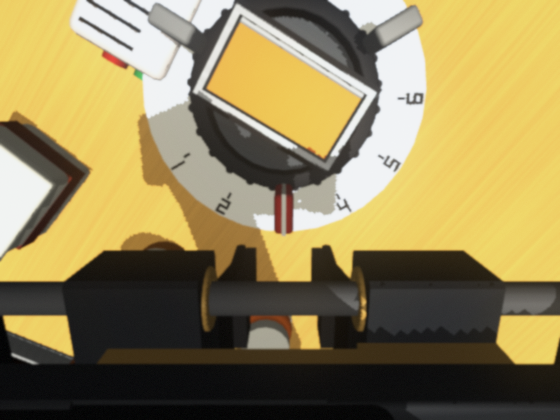

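```bash
python3 - <<'E'
from h import *
z=np.load("w1.npz"); W=z["W"]; Z=W[...,2]; u=np.mgrid[:420,:560][1]; v=np.mgrid[:420,:560][0]
for n,m in dict(chute=(Z>176)&(Z<192)&(u>185)&(u<385)&(v<180),red=(Z>158)&(Z<172)&(v>170)&(v<240)&(u>265)&(u<305)).items():
    print(n,m.sum(),cv2.minAreaRect(W[m][:,:2].astype(np.float32)),W[m].mean(0))
E
python3 -m crank '[[0,0,0.5,1,0,30,26],[0,0,0.5,1,0,60,26],[0,0,0.5,1,0,85,26],[0,0,0.5,1,0,85,26]]'; python3 -c "
from h import *
now()"
```

```text
chute 16830 ((550.2952270507812, -231.72161865234375), (100.17334747314453, 62.640289306640625), 6.948388576507568) [ 552.01071092 -233.07462093  182.74834921]
red 796 ((500.6083679199219, -165.5078582763672), (13.88235092163086, 30.89572525024414), 36.99019241333008) [ 501.26380242 -166.20828874  163.37948193]
clock: 3.55
position: [500.6, -165.0, 192.7]
tool_rot: [0.001, 0.894, -0.449, -0.003]
contact_force: [-1.3, 0.4, 0.3]
finger_gap: 25.8
gripper_force: 0.0
3.55 [ 500.6 -165.   192.7] az -143.3 tilt [-0.007  0.001] F [-1.3  0.4  0.3] gap 25.8 0.0 q [-0.49  0.41  0.94  1.98 -0.4   0.96 -1.85]
```

```bash
python3 -m crank '[[0,0,0,0,0,16,26],[0,0,0,0,0,32,26],[0,0,0,0,0,32,18],[0,0,0,0,0,32,18],[0,0,0,0,0,32,18]]'
python3 - <<'E'
from h import *
now()
for p in range(134,250,8): 
    a=np.radians(p); print(p,end=" "); rows((552.5+83*np.cos(a),-233+83*np.sin(a),160,p-270))
E
```

```text
clock: 4.05
position: [503.1, -166.7, 164.1]
tool_rot: [-0.0, 0.893, -0.45, 0.001]
contact_force: [0.2, -0.2, -0.6]
finger_gap: 18.7
gripper_force: 0.0
4.05 [ 503.1 -166.7  164.1] az -143.4 tilt [ 0.001 -0.   ] F [ 0.2 -0.2 -0.6] gap 18.7 0.0 q [-0.45  0.45  0.91  2.   -0.45  0.9  -1.81]
134 [-0.0, -0.1, -7.4] [0.4, 10.6, 4.1]
142 [-0.0, -0.1, -15.4] [2.7, 21.9, 4.1]
150 [-0.0, -0.1, -23.4] [6.6, 32.8, 4.1]
158 [-0.0, -0.1, -31.4] [11.9, 43.1, 4.1]
166 [-0.0, -0.1, -39.4] [18.6, 52.5, 4.1]
174 [-0.0, -0.1, -47.4] [26.6, 60.9, 4.1]
182 [-0.0, -0.1, -55.4] [35.7, 68.2, 4.1]
190 [-0.0, -0.1, -63.4] [45.6, 74.0, 4.1]
198 [-0.0, -0.1, -71.4] [56.3, 78.5, 4.1]
206 [-0.0, -0.1, -79.4] [67.5, 81.4, 4.1]
214 [-0.0, -0.1, -87.4] [79.0, 82.7, 4.1]
222 [0.0, -0.1, -95.4] [90.6, 82.4, 4.1]
230 [0.0, -0.1, -103.4] [102.0, 80.5, 4.1]
238 [0.0, -0.1, -111.4] [113.1, 77.1, 4.2]
246 [0.0, -0.1, -119.4] [123.5, 72.1, 4.2]
```

```bash
python3 -m crank '[[0,0,-7.4,0.4,10.6,2,18],[0,0,-15.4,2.7,21.9,2,18],[0,0,-23.4,6.6,32.8,2,18],[0,0,-31.4,11.9,43.1,2,18],[0,0,-39.4,18.6,52.5,2,18],[0,0,-47.4,26.6,60.9,2,18],[0,0,-47.4,26.6,60.9,2,18]]'
python3 - <<'E'
from h import *
now()
for p in range(182,254,8): 
    a=np.radians(p); print(p,end=" "); rows((552.5+83*np.cos(a),-233+83*np.sin(a),161,p-270))
E
```

```text
clock: 4.75
position: [469.6, -226.0, 162.6]
tool_rot: [0.001, 0.999, -0.054, 0.001]
contact_force: [-0.7, -1.3, 2.0]
finger_gap: 17.9
gripper_force: 0.9
4.75 [ 469.6 -226.   162.6] az -96.2 tilt [ 0.003 -0.001] F [-0.7 -1.3  2. ] gap 17.9 0.9 q [-0.18  0.37  0.7   2.02 -0.31  0.85 -0.99]
182 [0.1, -0.2, -8.2] [1.0, 9.8, 1.7]
190 [0.1, -0.1, -16.2] [3.4, 21.1, 1.7]
198 [0.1, -0.1, -24.2] [7.4, 32.0, 1.7]
206 [0.1, -0.1, -32.2] [12.9, 42.2, 1.7]
214 [0.1, -0.1, -40.2] [19.7, 51.5, 1.8]
222 [0.1, -0.1, -48.2] [27.8, 59.8, 1.8]
230 [0.1, -0.1, -56.2] [37.0, 66.9, 1.8]
238 [0.1, -0.1, -64.2] [47.0, 72.7, 1.9]
246 [0.2, -0.1, -72.2] [57.8, 77.0, 1.9]
```

```bash
python3 -m crank '[[0,0,-8.2,1,9.8,1,18],[0,0,-16.2,3.4,21.1,1,18],[0,0,-24.2,7.4,32,1,18],[0,0,-32.2,12.9,42.2,1,18],[0,0,-40.2,19.7,51.5,1,18],[0,0,-48.2,27.8,59.8,1,18],[0,0,-56.2,37,66.9,1,18],[0,0,-64.2,47,72.7,1,18],[0,0,-72.5,58,77,1,18],[0,0,-72.5,58,77,1,18]]'
python3 - <<'E'
from h import *
now()
a=np.radians(246.8);rows((552.5+83*np.cos(a),-233+83*np.sin(a),161,246.8-270))
E
```

```text
clock: 5.75
position: [520.3, -307.0, 160.7]
tool_rot: [0.001, 0.837, 0.547, 0.0]
contact_force: [-0.1, 0.1, -0.2]
finger_gap: 18.0
gripper_force: 0.0
5.75 [ 520.3 -307.   160.7] az -23.7 tilt [ 0.001 -0.001] F [-0.1  0.1 -0.2] gap 18.0 0.0 q [ 0.19  0.46  0.37  1.82 -0.2   0.91  0.23]
[0.1, 0.0, -0.5] [-2.3, 0.5, -0.3]
```

```bash
python3 -m crank '[[0,0,0,0,0,0,34],[0,0,0,0,0,0,34],[0,0,0,0,0,-30,50],[0,0,0,0,0,-80,70],[0,0,0,0,0,-130,87],[0,0,0,0,0,-160,87],[0,0,0,0,0,-160,87],[0,0,0,0,0,-160,87]]'
python3 - <<'E'
from h import *
now()
f,W=cloud("wrist"); save(f,"w2.png"); Z=W[...,2]; v,u=np.mgrid[:420,:560]; h=cv2.cvtColor(f["color"],cv2.COLOR_RGB2HSV)
m=(Z>157)&(Z<172)&(np.hypot(W[...,0]-552.5,W[...,1]+233)<105)&(np.hypot(W[...,0]-552.5,W[...,1]+233)>66)
n,l=cv2.connectedComponents(m.astype(np.uint8))
for i in range(1,n):
    k=l==i
    if k.sum()>100:
        p=W[k].mean(0); print(k.sum(),p,np.degrees(np.arctan2(p[1]+233,p[0]-552.5))%360, f["color"][k].mean(0))
m=(Z>177)&(Z<192)&(np.hypot(W[...,0]-552.5,W[...,1]+233)<66)
print(cv2.minAreaRect(W[m][:,:2].astype(np.float32)))
E
```

```text
clock: 6.55
position: [518.8, -306.3, 320.8]
tool_rot: [0.0, 0.837, 0.547, 0.0]
contact_force: [1.1, -0.4, -1.1]
finger_gap: 73.7
gripper_force: 0.0
6.55 [ 518.8 -306.3  320.8] az -23.6 tilt [0.001 0.   ] F [ 1.1 -0.4 -1.1] gap 73.7 0.0 q [ 0.15  0.3   0.41  1.64 -0.13  1.23  0.17]
828 [ 631.90221893 -221.75265037  163.18468054] 8.06232792949583 [150.42391304 149.89130435 144.28743961]
828 [ 501.31590832 -166.0502016   163.24850111] 127.39843679270349 [96.4794686  93.87681159 87.08454106]
597 [ 518.27212484 -306.85221239  163.31757439] 245.1339537263466 [153.0720268   98.69346734  91.13232831]
((550.5973510742188, -231.4971466064453), (100.12619018554688, 62.59907150268555), 6.8399977684021)
```

View pics/w2.png

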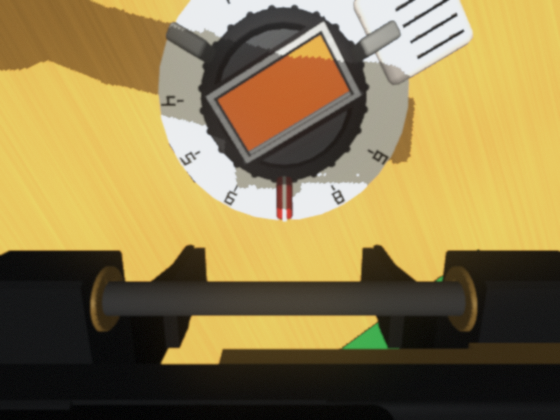

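```bash
python3 -c "
from h import *
rows((572,-40,320,-51),(625.5,225.6,320,-79.4))"
```

```text
[-0.1, -0.0, 27.4] [265.2, -57.3, -0.3]
[-0.1, 0.0, 55.8] [530.0, -114.6, -0.0]
```

```bash
python3 -m crank '[[0,0,56,530,-115,0,87],[0,0,56,530,-115,0,87],[0,0,56,530,-115,0,87],[0,0,56,530,-115,0,87],[0,0,56,530,-115,0,87],[0,0,56,530,-115,0,87],[0,0,56,530,-115,0,87],[0,0,56,530,-115,0,87],[0,0,56,530,-115,0,87],[0,0,56,530,-115,0,87]]'; python3 -c "
from h import *
now();rows((625.5,225.6,255,-79.4))"
```

```text
clock: 7.6
position: [611.5, 161.6, 318.2]
tool_rot: [0.0, 0.996, 0.091, -0.002]
contact_force: [0.6, -0.6, -0.2]
finger_gap: 86.8
gripper_force: 0.0
7.6 [611.5 161.6 318.2] az -79.6 tilt [-0.004 -0.001] F [ 0.6 -0.6 -0.2] gap 86.8 0.0 q [-0.59  0.36  0.36  1.56 -0.13  1.25 -1.6 ]
[0.0, 0.2, -0.2] [25.6, -60.5, 63.1]
```

```bash
python3 -m crank '[[0,0,0,25,-60,20,60],[0,0,0,25,-60,60,60],[0,0,0,25,-60,60,60],[0,0,0,25,-60,60,60],[0,0,0,25,-60,60,60]]'
python3 - <<'E'
from h import *
now()
f,W=cloud("wrist"); save(f,"w3.png"); Z=W[...,2]
m=(Z>116)&(Z<132)
n,l=cv2.connectedComponents(m.astype(np.uint8))
for i in range(1,n):
    k=l==i
    if k.sum()>500: print(k.sum(),W[k].mean(0),cv2.minAreaRect(W[k][:,:2].astype(np.float32)),f["color"][k].mean(0))
rows((625.5,225.6,127,-79.4))
E
```

```text
clock: 8.1
position: [627.1, 221.0, 261.8]
tool_rot: [0.0, 0.996, 0.089, 0.001]
contact_force: [0.2, -0.9, 0.5]
finger_gap: 61.4
gripper_force: 0.0
8.1 [627.1 221.  261.8] az -79.7 tilt [ 0.002 -0.001] F [ 0.2 -0.9  0.5] gap 61.4 0.0 q [-0.63  0.45  0.33  1.56 -0.15  1.16 -1.66]
3318 [625.81853454 228.56179452 122.5055802 ] ((623.855712890625, 228.28329467773438), (70.1634750366211, 29.97733497619629), 12.206478118896484) [51.65611814 37.04008439 20.99457505]
611 [570.59447621 216.75846214 121.90813193] ((569.6090698242188, 216.71746826171875), (13.49486255645752, 28.92626953125), 10.255565643310547) [82.81505728 49.46153846 28.07364975]
863 [520.29277289 206.82378261 122.53078477] ((519.7061157226562, 207.01878356933594), (25.27727508544922, 30.08501434326172), 10.742646217346191) [87.58748552 52.22479722 31.39513326]
[0.0, -0.2, -0.3] [-1.4, -4.9, 135.4]
```

View pics/w3.png

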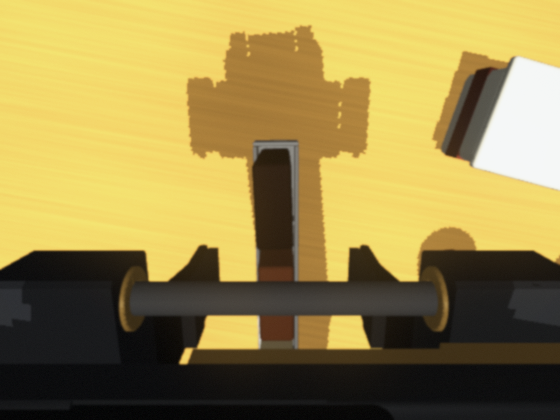

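```bash
python3 -m crank '[[0,0,0,-1.5,-6,40,60],[0,0,0,-1.5,-6,80,60],[0,0,0,-1.5,-6,110,60],[0,0,0,-1.5,-6,125,60],[0,0,0,-1.5,-6,135,60],[0,0,0,-1.5,-6,135,60],[0,0,0,-1.5,-6,135,60]]'; python3 -c "
from h import *
now();rows((625.5,227,127,-79.2))"
```

```text
clock: 8.85
position: [624.9, 228.8, 127.3]
tool_rot: [-0.0, 0.996, 0.091, 0.001]
contact_force: [-1.0, -0.7, -0.1]
finger_gap: 60.4
gripper_force: 0.0
8.85 [624.9 228.8 127.3] az -79.6 tilt [0.003 0.001] F [-1.  -0.7 -0.1] gap 60.4 0.0 q [-0.62  0.58  0.29  1.69 -0.2   0.9  -1.63]
[-0.0, -0.2, -0.4] [0.3, 1.9, 0.3]
```

```bash
python3 -m crank '[[0,0,-0.4,0,1.5,0,40],[0,0,-0.4,0,1.5,0,25],[0,0,-0.4,0,1.5,0,20],[0,0,-0.4,0,1.5,0,20],[0,0,-0.4,0,1.5,0,20],[0,0,-0.4,0,1.5,0,20],[0,0,-0.4,0,1.5,0,20]]' 30; python3 -c "
from h import *
now()"
```

```text
clock: 9.55
position: [624.0, 227.6, 125.7]
tool_rot: [-0.0, 0.996, 0.095, 0.0]
contact_force: [-0.1, 0.7, 1.7]
finger_gap: 29.7
gripper_force: 29.8
9.55 [624.  227.6 125.7] az -79.1 tilt [0. 0.] F [-0.1  0.7  1.7] gap 29.7 29.8 q [-0.61  0.58  0.29  1.69 -0.2   0.9  -1.63]
```

```bash
python3 -m crank '[[0,0,0,0,0,-15,20],[0,0,0,0,0,-40,20],[0,0,0,0,0,-80,20],[0,0,0,0,0,-120,20],[0,0,0,0,0,-160,20],[0,0,0,0,0,-200,20],[0,0,0,0,0,-240,20],[0,0,0,0,0,-240,20],[0,0,0,0,0,-240,20]]'; python3 -c "
from h import *
now();rows((625,0,366,-81),(551.7,-232,366,-83.2))"
```

```text
clock: 10.45
position: [623.6, 226.9, 366.2]
tool_rot: [-0.0, 0.996, 0.094, 0.0]
contact_force: [-0.9, 0.2, -3.7]
finger_gap: 30.0
gripper_force: 29.8
10.45 [623.6 226.9 366.2] az -79.2 tilt [0.001 0.   ] F [-0.9  0.2 -3.7] gap 30.0 29.8 q [-0.65  0.39  0.34  1.42 -0.13  1.36 -1.68]
[-0.0, -0.0, 1.8] [-41.3, 223.1, 0.1]
[-0.0, -0.0, 4.0] [-156.9, 437.2, 0.0]
```

```bash
python3 -m crank '[[0,0,0.5,-5,25,0,20],[0,0,1,-18,65,0,20],[0,0,1,-28,110,0,20],[0,0,1.5,-38,155,0,20],[0,0,2,-45,200,0,20],[0,0,2,-65,245,0,20],[0,0,2.5,-85,285,0,20],[0,0,3,-105,325,0,20],[0,0,3.5,-125,365,0,20],[0,0,4,-140,400,0,20]]'; python3 -c "
from h import *
now();rows((551.7,-232,366,-83.2))"
```

```text
clock: 11.45
position: [558.6, -194.8, 363.3]
tool_rot: [-0.0, 0.998, 0.058, -0.003]
contact_force: [0.5, -0.3, -3.3]
finger_gap: 30.2
gripper_force: 29.8
11.45 [ 558.6 -194.8  363.3] az -83.3 tilt [-0.005  0.   ] F [ 0.5 -0.3 -3.3] gap 30.2 29.8 q [-0.15  0.27  0.53  1.6  -0.14  1.31 -1.05]
[-0.1, 0.3, -0.1] [-11.2, 36.1, -2.7]
```

```bash
python3 -m crank '[[0,0,0,-9,24,10,20],[0,0,0,-12.5,33.5,25,20],[0,0,0,-12.5,33.5,30,20],[0,0,0,-12.5,33.5,30,20],[0,0,0,-12.5,33.5,30,20]]'
python3 - <<'E'
from h import *
now()
f,W=cloud("wrist"); save(f,"w4.png"); Z=W[...,2]
r=np.hypot(W[...,0]-552,W[...,1]+232)
m=(Z>177)&(Z<192)&(r<66); print(m.sum(),cv2.minAreaRect(W[m][:,:2].astype(np.float32)))
f,W=cloud("scene"); save(f,"s4.png",(80,120,280,320),3); Z=W[...,2]; r=np.hypot(W[...,0]-552,W[...,1]+232)
c=f["color"]; m=(Z>212)&(Z<290)&(r<60); P=W[m]; print(m.sum(),P.min(0),P.max(0),c[m].mean(0)); print(cv2.minAreaRect(P[:,:2].astype(np.float32)))
rows((550.2,-229.5,300,-83.2))
E
```

```text
clock: 11.95
position: [554.2, -224.2, 334.9]
tool_rot: [-0.001, 0.998, 0.062, -0.0]
contact_force: [0.9, 0.7, -3.0]
finger_gap: 29.9
gripper_force: 29.8
11.95 [ 554.2 -224.2  334.9] az -82.9 tilt [-0.001  0.001] F [ 0.9  0.7 -3. ] gap 29.9 29.8 q [-0.09  0.3   0.53  1.63 -0.16  1.26 -0.98]
2745 ((557.9744873046875, -230.90927124023438), (85.17223358154297, 62.569786071777344), 6.763259410858154)
496 [ 526.41177015 -243.27965396  214.32543885] [ 591.75367928 -204.32619162  289.93624116] [46.34677419 37.5        26.73387097]
((557.6202392578125, -223.55911254882812), (67.2838363647461, 31.212844848632812), 8.078522682189941)
[-0.0, -0.0, 0.2] [-4.6, 4.1, 35.8]
```

View pics/s4.png

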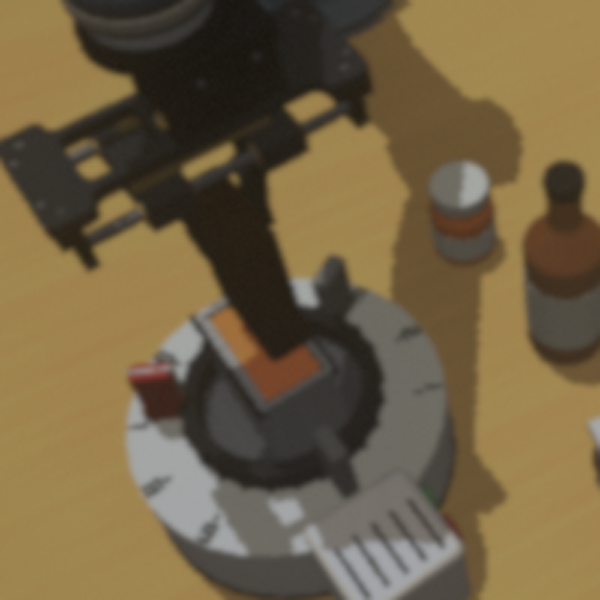

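View pics/w4.png

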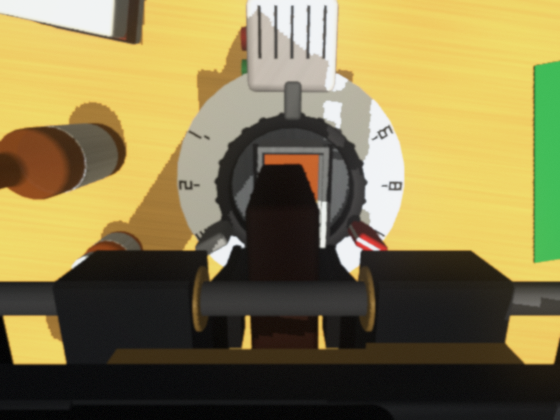

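The dark block hangs upright in the jaws above the chute, turned in line with it. It sits about 5 mm too far to +y and slightly too far to +x, and the red tab is still at 7. Next I centre it and lower it to just above the rim.

```bash
python3 -m crank '[[0,0,0,-3,2,6,20],[0,0,0,-5.3,4,14,20],[0,0,0,-5.3,4,18,20],[0,0,0,-5.3,4,18,20],[0,0,0,-5.3,4,18,20],[0,0,0,-5.3,4,18,20]]'; python3 -c "
from h import *
now();rows((549.5,-229.5,314,-83.2))"
```

```text
clock: 12.65
position: [548.7, -231.3, 317.7]
tool_rot: [0.0, 0.998, 0.06, 0.0]
contact_force: [-1.2, 0.7, -3.6]
finger_gap: 29.7
gripper_force: 29.8
12.65 [ 548.7 -231.3  317.7] az -83.1 tilt [ 0.001 -0.   ] F [-1.2  0.7 -3.6] gap 29.7 29.8 q [-0.08  0.3   0.53  1.66 -0.16  1.22 -0.97]
[0.0, -0.0, 0.1] [1.0, -1.7, 3.7]
```

```bash
python3 -m crank '[[0,0,0,1,-1.5,5,20],[0,0,0,1,-1.5,12,20],[0,0,0,1,-1.5,18,20],[0,0,0,1,-1.5,24,20],[0,0,0,1,-1.5,30,20],[0,0,0,1,-1.5,36,20]]'; python3 -c "
from h import *
now();rows((549.5,-229.5,220,-83.2))"
```

```text
clock: 13.25
position: [549.2, -228.7, 280.6]
tool_rot: [-0.001, 0.998, 0.06, -0.0]
contact_force: [0.1, 2.5, -1.8]
finger_gap: 29.8
gripper_force: 29.8
13.25 [ 549.2 -228.7  280.6] az -83.1 tilt [-0.001  0.002] F [ 0.1  2.5 -1.8] gap 29.8 29.8 q [-0.08  0.33  0.52  1.71 -0.18  1.14 -0.95]
[-0.1, 0.0, 0.1] [0.3, 0.9, 60.6]
```

```bash
python3 -m crank '[[0,0,0,0,0,8,20],[0,0,0,0,0,16,20],[0,0,0,0,0,24,20],[0,0,0,0,0,32,20],[0,0,0,0,0,40,20],[0,0,0,0,0,47,20],[0,0,0,0,0,52,20],[0,0,0,0,0,55,20],[0,0,0,0,0,55,20]]'; python3 -c "
from h import *
now();rows((549.5,-229.5,217,-83.2))"
```

```text
clock: 14.15
position: [549.0, -229.3, 225.9]
tool_rot: [-0.0, 0.998, 0.06, -0.001]
contact_force: [-0.4, 2.2, -3.4]
finger_gap: 29.6
gripper_force: 29.8
14.15 [ 549.  -229.3  225.9] az -83.2 tilt [-0.001  0.001] F [-0.4  2.2 -3.4] gap 29.6 29.8 q [-0.06  0.38  0.51  1.78 -0.21  1.04 -0.92]
[-0.0, 0.1, 0.0] [0.4, 0.2, 8.9]
```

```bash
python3 -m crank '[[0,0,0,0,0,3,20],[0,0,0,0,0,6,20],[0,0,0,0,0,8,20],[0,0,0,0,0,9,20],[0,0,0,0,0,9.5,20],[0,0,0,0,0,9.5,20]]'; python3 -c "
from h import *
now()"
```

```text
clock: 14.75
position: [549.4, -229.6, 217.0]
tool_rot: [-0.0, 0.998, 0.06, 0.0]
contact_force: [-0.5, 2.4, -3.8]
finger_gap: 29.7
gripper_force: 29.8
14.75 [ 549.4 -229.6  217. ] az -83.1 tilt [0. 0.] F [-0.5  2.4 -3.8] gap 29.7 29.8 q [-0.06  0.39  0.5   1.79 -0.22  1.02 -0.92]
```

Not on the cutter yet, as the block's weight is still on the gripper. Continuing by 1 mm a row.

```bash
python3 -m crank '[[0,0,0,0,0,1,20],[0,0,0,0,0,2,20],[0,0,0,0,0,2.5,20],[0,0,0,0,0,2.5,20]]'; python3 -c "
from h import *
now()"
```

```text
clock: 15.15
position: [549.5, -229.8, 216.7]
tool_rot: [-0.0, 0.998, 0.06, 0.001]
contact_force: [-2.7, 3.4, 8.9]
finger_gap: 29.9
gripper_force: 29.8
15.15 [ 549.5 -229.8  216.7] az -83.2 tilt [0.001 0.001] F [-2.7  3.4  8.9] gap 29.9 29.8 q [-0.06  0.39  0.5   1.79 -0.22  1.02 -0.92]
```

```bash
python3 -m crank '[[0,0,0,0,0,-1.5,28],[0,0,0,0,0,-1.5,36],[0,0,0,0,0,-1.5,44],[0,0,0,0,0,-1.5,50],[0,0,0,0,0,-1.5,50],[0,0,0,0,0,-15,50],[0,0,0,0,0,-50,50],[0,0,0,0,0,-90,50],[0,0,0,0,0,-130,50],[0,0,0,0,0,-130,50]]'
python3 - <<'E'
from h import *
now()
f,W=cloud("wrist"); save(f,"w5.png"); Z=W[...,2]
r=np.hypot(W[...,0]-552,W[...,1]+232)
m=(Z>205)&(Z<225)&(r<66); print(m.sum(),W[m].mean(0),W[m][:,2].std(),cv2.minAreaRect(W[m][:,:2].astype(np.float32)))
E
```

```text
clock: 16.15
position: [551.7, -231.8, 351.9]
tool_rot: [0.002, 0.998, 0.059, 0.006]
contact_force: [-0.2, -0.6, -1.0]
finger_gap: 50.2
gripper_force: 0.0
16.15 [ 551.7 -231.8  351.9] az -83.2 tilt [ 0.012 -0.004] F [-0.2 -0.6 -1. ] gap 50.2 0.0 q [-0.09  0.28  0.54  1.61 -0.15  1.27 -0.98]
3375 [ 550.47113373 -221.18586521  214.16001216] 1.165566101866949 ((548.5391235351562, -221.06558227539062), (70.0793685913086, 29.918811798095703), 6.949253559112549)
```

View pics/w5.png

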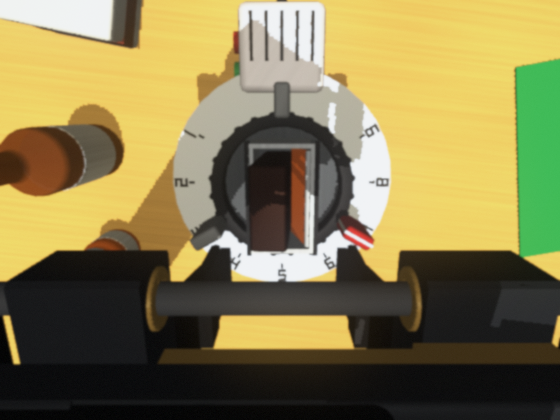

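The block stands in the chute with its top at 214 mm, resting against the +y wall with the flap on its side, and the red tab is still at 7 (355,235). I let the arm settle, then hand in.

```bash
python3 -m crank '[[0,0,0,0,0,-20,50],[0,0,0,0,0,-20,50],[0,0,0,0,0,-20,50],[0,0,0,0,0,-20,50],[0,0,0,0,0,-20,50],[0,0,0,0,0,-20,50]]'
python3 - <<'E'
from h import *
f,W=cloud("wrist"); Z=W[...,2]
r=np.hypot(W[...,0]-552,W[...,1]+232)
m=(Z>205)&(Z<225)&(r<66); P=W[m]; c=np.linalg.lstsq(np.c_[P[:,:2]-P[:,:2].mean(0),np.ones(len(P))],P[:,2],rcond=None)[0]
print(P.mean(0),cv2.minAreaRect(P[:,:2].astype(np.float32)),"slope",c[:2])
print(arm.job_done())
E
```

```text
clock: 16.8
position: [549.1, -229.5, 363.7]
tool_rot: [-0.0, 0.998, 0.06, -0.001]
contact_force: [-0.1, 0.7, 0.0]
finger_gap: 49.8
gripper_force: 0.0
[ 550.49985258 -221.0636337   214.13579509] ((548.47705078125, -220.93154907226562), (70.21893310546875, 30.077171325683594), 7.128300666809082) slope [-0.00040883 -0.05798653]
the job is handed in; nothing more can be done
None
```

The collar is clicked in at 7, and the dark block stands released on the cutter, leaning about 0.06 rad; the job is handed in at about 17 s, and no verdict came back.

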